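# Bolt the book case through its slotted locking disc

## Task

Lock the wooden book case: with a fingertip, push a post of the slotted locking disc on its lid until the slot lines up with the steel bolt, then push the bolt by its head through the disc and into the keeper until it is fully home, with its head up against the guide. Only push with the fingers: grip and lift nothing, and leave the things lying around where they are.

Things in the scene. Friction and masses are not known exactly. Their poses are not given: they have to be found in the camera images.
- case: Pale wooden book case, fixed, 345 mm long (its x), 130 mm wide (its y), top 50 mm above the table. Origin: on the table straight under the locking disc's axis; z up; x is the direction in which the bolt is pushed home. It reaches from x = -250 to +95 mm. A slide plate (x -250 to -45 mm, 42 mm wide, top 56 mm above the table) carries the bolt.
- guide_mouth (a point): Middle of the guide bridge's rear opening, at x = -110 mm of the case, 63 mm above the table. The guide reaches from there to x = -48 mm, 29 mm wide, top 78 mm above the table; its opening, 17 mm wide, holds the bolt down and to the sides.
- keeper (a point): Middle of the keeper bridge, at x = +60 mm of the case, 63 mm above the table; the keeper is 20 mm long (x), 33 mm wide, top 78 mm above the table, opening 21 mm wide.
- lock_disc (a joint): Turn of the slotted locking disc about its upright axis, rad, positive counter-clockwise from above. At 0 and at pi (3.14) its slot lies along the case's x axis, in line with the bolt (either is right); it starts between 0.5 and 2.64 and has stops at -0.7 and 3.84. It stays where it is left (friction about 0.07 N m).
- disc_centre (a point): Centre of the locking disc, on its axis, 62 mm above the table. Its x axis runs along the slot. The disc: a flange of 80 mm diameter (50 to 55 mm above the table) with two half-moon walls of 34 mm outer radius, top 67 mm above the table, and between them a straight slot 19 mm wide right across.
- post_a (a point): Top centre of one of the two upright posts of the disc, 98 mm above the table. A post is 10 mm in diameter, 31 mm tall above its half-moon, and stands 23 mm from the axis, square to the slot: on the line at joint value + 90 degrees from the case's x axis.
- post_b (a point): The same for the opposite post, at joint value - 90 degrees.
- bolt: Loose steel bolt in the guide, 0.35 kg: a bar 14 x 14 mm, 184 mm long, its last 12 mm tapering to 5 mm, with a head 40 mm wide, 36 mm tall, 12 mm thick at the rear. Origin: bar's underside at the head's front face; x towards the nose. 56 mm above the table; starts at x = -234 to -222 mm of the case, home at -110 mm. Slides with 1 to 3 N. The disc stops it while the slot is out of line.
- bolt_head (a point): Centre of the rear face of the bolt's head, the face to push; 74.5 mm above the table (the face reaches from 56.5 to 92.5 mm).
- bolt_nose (a point): Tip of the bolt's nose; 63 mm above the table. It starts 38 to 50 mm short of the disc's axis and is 74 mm past it when home, through the keeper.
- eraser: Bystander: the eraser, lying on the near side of the case's lid, 40 x 23 x 13 mm; not to be disturbed.
- binder_clip: Bystander: the binder clip, black, lying on the far side of the lid, 43 x 32 x 14 mm; not to be disturbed.
- thread_spool: Bystander: the thread spool, standing on the table behind the case, 31 mm in diameter, 40 mm tall; not to be disturbed.
- press_block: Bystander: the beech pressing block, lying on the table behind the case, 120 x 40 x 25 mm; not to be disturbed.
- bone_folder: Bystander: the bone folder, flat, lying on the table in front of the case, 155 x 22 x 4 mm; not to be disturbed.

How it is judged (in metres and radians):
On the way:
1. the disc's slot is in line with the bolt (within 0.2 rad) before the nose has come to the disc's axis (angle between the x axis of disc_centre and the x axis of case, either way round below 0.2 rad and x of bolt_nose in the frame of case below -0.005 m), for 0.1 s.
At the end, for the whole second after the job is handed in: The bolt passes through the slot of the disc and the keeper, its head within 6 mm of the guide, at rest in line with the case; the disc is in line within 0.2 rad (x of bolt in the frame of case above -0.116 m and x of bolt_nose in the frame of case above 0.066 m and distance between bolt_nose and disc_centre below 0.08 m and angle between the x axis of disc_centre and the x axis of case, either way round below 0.2 rad and angle between the x axis of bolt and the x axis of case, either way round below 0.08 rad and linear speed of bolt below 0.01 m/s); the robot touches nothing.
It fails at once if the bolt is lifted or tipped up (more than 10 mm or 0.15 rad) (z of bolt in the frame of case above 0.066 m or z of bolt_nose in the frame of case above 0.073 m or angle between bolt's own z axis and vertical above 0.15 rad).
It fails at once if a bystander (eraser, clip, spool, pressing block, bone folder) is moved by more than 25 mm (distance of any of eraser, binder_clip, thread_spool, press_block, bone_folder from where it was at the start of the episode above 0.025 m).
It fails at once if the bolt's head is gripped between the fingers (x of the grasp point in the frame of bolt between -0.012 and 0 m and y of the grasp point in the frame of bolt between -0.018 and 0.018 m and z of the grasp point in the frame of bolt below 0.045 m and contact force between the fingers and bolt above 2 N).
It fails at once if a post of the disc is gripped between the fingers ((horizontal distance between the grasp point and post_a below 0.004 m or horizontal distance between the grasp point and post_b below 0.004 m) and height (world z) of the grasp point below 0.105 m and contact force between the fingers and case above 2 N).
It also fails if it takes over 48 s, if anything falls off the work surface, if the arm or the gripper's body presses on something with over 40 N, if the wrist force passes 120 N, or if a joint passes its speed limit or range.

## Robot

A 7-joint arm with a two-finger parallel gripper is mounted at the origin on a cart in front of the work surface, level with it; the furniture and walls round the work are solid. World frame = base frame: x ahead of the robot, y to its left, z up, the work surface at z = 0. Lengths are in m, angles in degrees, forces in N, time in s.
With the tool pointing down it reaches from about 0.425 to 0.975 m from the base axis. Payload 16.7 kg.
Tool frame: the origin (TCP) lies on the centre line of the jaws, within the pads' length; the fingertips stand 14 mm ahead of it and the grasp point (between the pads) lies 5 mm behind it; z points along the fingers, y is the line along which they close (so a half turn about z gives the same grasp; the last joint's range is limited). The gripper opens to 85 mm and grips with 20 to 120 N. Pads are 22 mm wide; open, the fingers measure 114 mm over their backs; the gripper's body (76 mm by 85 mm) begins 54 mm behind the grasp point. The pads swing forward as they close: fully open they stand 13 mm farther back than shut.
Start: joints at [65.632, 24.414, 4.234, 92.017, -1.954, 63.644, -3.845], TCP at [0.184, -0.649, 0.245] pointing down, gripper open.
Joint ranges: [-163.25, 163.25], [-28.42, 122.38], [-70.27, 78.77], [12.13, 141.07], [-58.53, 238.53], [9.26, 117.41], [-156.51, 156.51]. Speed limits (degrees/s): [108.29, 108.29, 136.94, 136.94, 172.46, 172.46, 172.46].

## Interface

Orientations are given as [roll, pitch, yaw] about the fixed x, y, z axes, in that order (R = Rz(yaw) Ry(pitch) Rx(roll)).
In Python, from bench import env, optics, search_frame, tip_of gives the robot as it stands.
- The arm moves only by the tool carry_out, never from a script. Its argument "series" is one flat list of numbers, 4 for each row, row after row: the shift along the tool's x, y, z in m, then the turn about the tool's z in degrees. A call has 1 to 8 rows; each row is the pose to reach, as a shift and turn from the pose commanded when the call began, along the tool's axes at that moment; what a row does not reach only later rows make up. A row lasts 1/12 s, in which the tool goes at most 41.7 mm and 7.16 degrees, less where a joint would pass 70% of its speed; a pose out of reach is approached as far as the arm can. A call with a gripper value outside its range is refused whole. "hand" is the finger opening in m, from 0 to 0.0854, set as the call begins (left out, the last holds). The fingers move at their own pace and stop on an object; "force" is the grip in N (left out, the last holds). Time passes only in rows, so rows that repeat a pose let the fingers close. It gives the time, the measured TCP pose, the force, the opening and the grip force at its end, in the units of the state.
- env.sense(): the state, without advancing time (a new reading comes with each control period).
- optics.camera(name): name is "scene" or "top" or "wrist"; returns the picture (384x512x3 uint8, red, green, blue); there is no depth.
- optics.calibration(name): a dict with "fx", "fy", "cx", "cy" (pixels), "extrinsics" (4x4, takes a point from world to camera coordinates). Camera axes: x right, y up, looking along -z (the intrinsics and any distortion apply to the point x, -y, -z); pixel columns grow to the right and rows downward; lengths in m; the calibration is good to about 2 mm. The wrist camera is an equidistant fisheye: a pixel r from the principal point sees the ray r / f radians off the axis. A picture is of the moment at which its call begins: read the wrist's pose just before it. calibration takes no time and is no camera call; for the wrist camera it gives the pose at the moment of the call.
- env.sign_off(): hands the job in; it is judged then, once.
Trained networks look in the newest picture that a camera, given by its name, has taken for a name from the list of things; names that differ only in an ending like _2 or _b are one class to them, and where a whole thing is asked for, a point or a joint stands for the part that bears it (a point fixed in the world has none). Each returns a list of dicts, best first, with "p" (0 to 1); they miss things now and then, are a little off and sometimes report something else, mostly with a low value. They report only what shows in the picture. A call takes as long as a camera call.
- search_frame(camera, target): "xy" ([column, row] in pixels, amid what is visible of it).
- tip_of(camera, target): "xy" ([column, row] in pixels: a listed point, or the origin of a listed thing).
The state is a dict: "time_s": time; "joint_positions": joint angles; "joint_vel": joint speeds; "tau": joint torques, N m; "tool_pos": TCP position; "tcp_rot": TCP orientation; "contact_force": force on the tool from outside, world axes, zero at the start; "torque": the same for the moment, N m; "gripper_width": opening from 0.0 (shut) to 1.0 (fully open); "finger_force": force on a finger pad.
Only numpy, scipy, OpenCV 4.12 (cv2) and the standard library are available. Lean on these libraries where they do the work, as an engineer would, in place of code of your own. Each camera call takes 0.05 s, during which the arm holds its last target. There are 200 camera calls.

## Working session

There is one attempt and no reset: what is moved stays moved. The work goes in short steps, Python scripts to look and compute and a tool call to move; the robot and the scene stay as the last step left them, time stands still between calls to the robot, and variables do not carry over. Pictures are saved under pics/ and viewed, at most 10 in all, crops included, and the job is handed in when it is done.

Besides the shell and the picture viewer there is one more tool, called after "Request:" as name(argument=value, ...), one argument or row to a line, values as JSON. carry_out: Moves the arm, as the interface text tells. Its arguments: {"type":"object","properties":{"series":{"type":"array"},"hand":{"type":"number"},"force":{"type":"number"}},"required":["series"]}

```bash
mkdir -p pics; cat > h.py <<'E'
import numpy as np, cv2
from bench import env, optics, search_frame, tip_of
def ray(cam,uv,z):
    c=optics.calibration(cam);E=np.array(c["extrinsics"]);R=E[:3,:3];t=E[:3,3]
    d=np.array([(uv[0]-c["cx"])/c["fx"],-(uv[1]-c["cy"])/c["fy"],-1.])
    if cam=="wrist":
        a=np.array([(uv[0]-c["cx"])/c["fx"],(uv[1]-c["cy"])/c["fy"]]);r=np.linalg.norm(a)
        s=np.sin(r)/max(r,1e-9);d=np.array([a[0]*s,-a[1]*s,-np.cos(r)])
    o=-R.T@t;w=R.T@d
    return o+w*(z-o[2])/w[2]
Z=dict(guide_mouth=.063,keeper=.063,disc_centre=.062,post_a=.098,post_b=.098,bolt_head=.0745,bolt_nose=.063,case=0,bolt=.056)
E
cat > m.py <<'E'
from h import *
for cam in ("top","scene"):
    cv2.imwrite(f"pics/{cam}0.png",cv2.resize(optics.camera(cam)[:,:,::-1],None,fx=1.5,fy=1.5))
    print(cam,{k:np.round(v,1).tolist() for k,v in optics.calibration(cam).items() if k!="extrinsics"} if isinstance(optics.calibration(cam),dict) else '')
    for n in Z:
        for r in tip_of(cam,n)[:2]:
            print(n,np.round(r["xy"],1),round(r["p"],2),np.round(ray(cam,r["xy"],Z[n])[:2],4))
print(env.sense())
E
python3 m.py
```

```text
top {'fx': 498.4, 'fy': 498.4, 'cx': 257.7, 'cy': 194.9}
guide_mouth [249.7 190.3] 0.83 [0.5681 0.0385]
keeper [330.  197.4] 0.73 [ 0.5531 -0.1399]
disc_centre [301.9 195.5] 0.86 [ 0.5572 -0.0776]
post_a [300.2 184.4] 0.65 [ 0.5749 -0.0705]
post_b [300.2 184.4] 0.65 [ 0.5749 -0.0705]
bolt_head [190.4 182.4] 0.9 [0.5829 0.1692]
case [301.1 200. ] 0.86 [ 0.558  -0.0819]
case [302.1 194.5] 0.26 [ 0.5711 -0.0844]
bolt [202.  185.9] 0.89 [0.5789 0.1454]
scene {'fx': 489.3, 'fy': 489.3, 'cx': 253.3, 'cy': 193.2}
guide_mouth [247.5 200.7] 0.9 [0.5669 0.0297]
keeper [297.5 156.7] 0.86 [ 0.5572 -0.1452]
disc_centre [282.4 169.3] 0.78 [ 0.5622 -0.0911]
post_a [270.8 155.3] 0.9 [ 0.5788 -0.0738]
post_a [292.7 159.2] 0.75 [ 0.537  -0.0827]
post_b [270.8 155.3] 0.9 [ 0.5788 -0.0738]
post_b [292.7 159.2] 0.75 [ 0.537  -0.0827]
bolt_head [195.5 230.9] 0.64 [0.5886 0.1528]
bolt_head [204.6 240.1] 0.56 [0.5631 0.1632]
bolt_nose [228.5 244.9] 0.15 [0.532 0.143]
case [279.3 198.4] 0.97 [ 0.5605 -0.0786]
bolt [280.9 199.9] 0.65 [ 0.5214 -0.0107]
bolt [203.7 239.1] 0.61 [0.5789 0.1459]
{'time_s': 1.0, 'joint_positions': array([65.63256427, 24.41231469,  4.23481504, 92.01796969, -1.95504091,
       63.64525185, -3.84257981]), 'joint_vel': array([-0.0249622 , -0.05833842,  0.02014294, -0.01943818,  0.10221054,
       -0.04473798, -0.01299204]), 'tau': array([-1.06184307e-03, -9.49562359e+01,  3.75660405e+00, -4.63890839e+01,
        1.89963507e-02,  2.64114358e-03, -1.87145019e-06]), 'tool_pos': array([ 0.18377426, -0.64944954,  0.24531132]), 'tcp_rot': array([-1.79996416e+02, -2.55824288e-03,  1.57991863e+01]), 'contact_force': array([ 0.11554637,  0.19612854, -0.33588446]), 'torque': array([-0.01770463,  0.00417017, -0.00978617]), 'finger_force': 0.0, 'gripper_width': 1.0021213924965855}
```

View pics/top0.png

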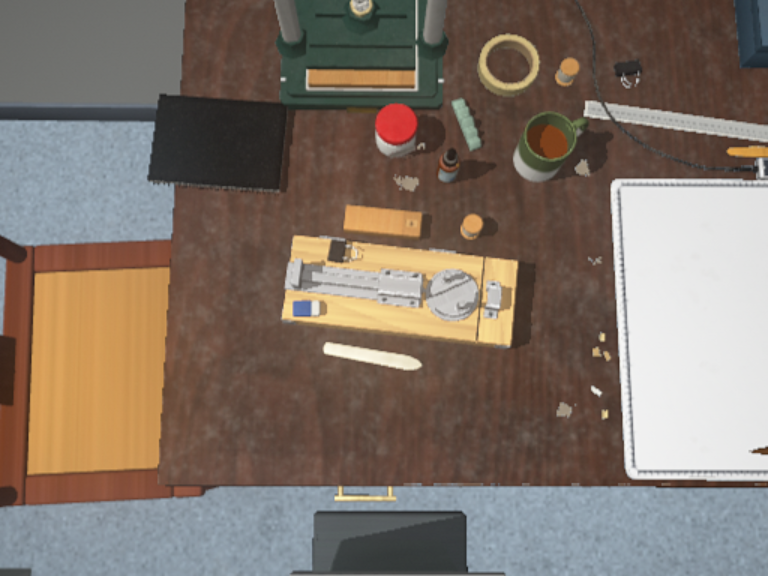

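View pics/scene0.png

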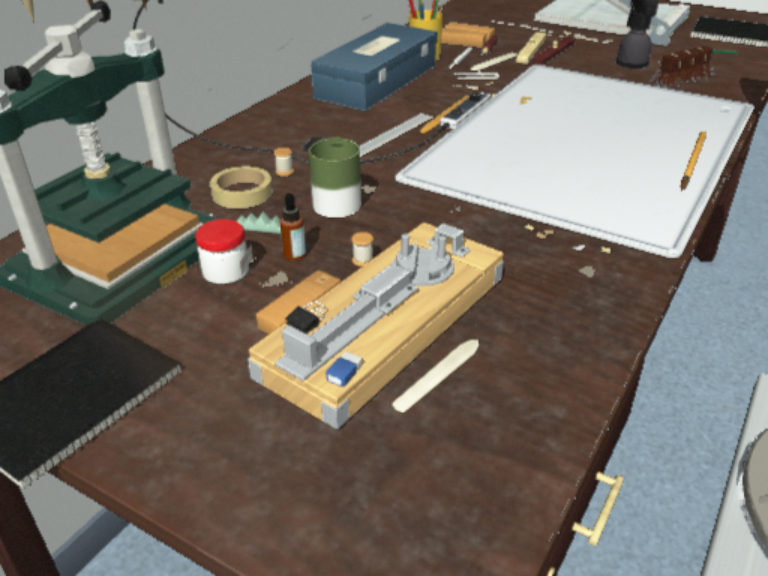

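The case runs left to right in the top view (head near 295,275, disc near 453,294, keeper near 493,298 in the enlarged picture). The slot angle needs a closer look, so I'll enlarge the disc.

```bash
cat > c.py <<'E'
from h import *
a=cv2.resize(optics.camera("top")[165:225,270:350,::-1],None,fx=5,fy=5,interpolation=2)
b=cv2.resize(optics.camera("scene")[130:200,250:330,::-1],None,fx=5,fy=5,interpolation=2)[:300]
cv2.imwrite("pics/crop.png",np.hstack([a,b]))
E
python3 c.py
```

```text
(no output)
```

View pics/crop.png

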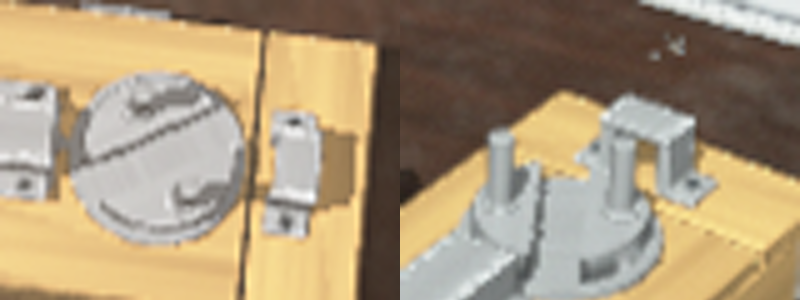

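The slot runs from lower left to upper right, about 30° counter-clockwise from the case axis (post tops at about 297,186 and 306,203 in raw pixels; the dark streaks to their right are shadows). So post_a, on the far side, has to go clockwise, towards the keeper. First the approach.

Request:
carry_out(
  series=[0.029,-0.026,0,-5,0.058,-0.052,0,-10,0.087,-0.078,0,-15,0.116,-0.104,0,-20,0.145,-0.13,0,-25,0.174,-0.156,0,-30,0.203,-0.182,0,-35,0.232,-0.208,0,-40],
  hand=0,
  force=20,
)

```text
time_s: 1.77
tool_pos: [0.351, -0.3845, 0.2456]
tcp_rot: [180.0, 0.0, 56.0]
contact_force: [1.4, -0.8, -0.2]
gripper_width: 0.001
finger_force: 0.0
```

```bash
cat >> h.py <<'E'
def shift(target,yaw=None):
    from scipy.spatial.transform import Rotation as Ro
    s=env.sense();R=Ro.from_euler("xyz",s["tcp_rot"],degrees=True).as_matrix()
    d=R.T@(np.array(target)-s["tool_pos"])
    y=s["tcp_rot"][2]
    print("pos",np.round(s["tool_pos"],4),"rot",np.round(s["tcp_rot"],2),"F",np.round(s["contact_force"],1),"t",s["time_s"])
    print("shift",np.round(d,4),"turn",None if yaw is None else round(-(yaw-y),2))
E
python3 -c "
from h import *
shift([.586,-.013,.2],84.5)"
```

```text
pos [ 0.351  -0.3845  0.2456] rot [1.7997e+02 2.0000e-02 5.6040e+01] F [ 1.4 -0.8 -0.2] t 1.7667
shift [ 0.4394 -0.0126  0.0455] turn -28.46
```

Request:
carry_out(
  series=[0.04,-0.001,0,-4,0.08,-0.002,0,-8,0.12,-0.003,0,-12,0.16,-0.004,0,-16,0.2,-0.006,0,-20,0.24,-0.007,0,-24,0.28,-0.008,0,-28,0.31,-0.009,0,-28.2],
)

```text
time_s: 2.43
tool_pos: [0.5186, -0.1216, 0.2457]
tcp_rot: [179.9, -0.0, 84.4]
contact_force: [-0.1, -0.8, -0.5]
gripper_width: -0.003
finger_force: 0.0
```

```bash
python3 -c "
from h import *
shift([.586,-.013,.2],84.5)"
```

```text
pos [ 0.5186 -0.1216  0.2457] rot [ 1.7994e+02 -3.0000e-02  8.4370e+01] F [-0.1 -0.8 -0.5] t 2.4333
shift [0.1146 0.0564 0.0459] turn -0.13
```

Request:
carry_out(
  series=[0.03,0.015,0.01,0,0.06,0.03,0.02,0,0.09,0.045,0.03,0,0.115,0.056,0.045,0,0.115,0.056,0.045,0,0.115,0.056,0.045,0],
)

```text
time_s: 2.93
tool_pos: [0.5849, -0.0144, 0.1993]
tcp_rot: [-179.9, -0.0, 84.2]
contact_force: [-0.8, -0.0, 0.5]
gripper_width: -0.001
finger_force: 0.0
```

```bash
cat > w.py <<'E'
from h import *
im=optics.camera("wrist")
for n in ("disc_centre","keeper","guide_mouth","post_a","bolt_nose","bolt_head"):
    for r in tip_of("wrist",n)[:2]:
        print(n,np.round(r["xy"],1),round(r["p"],2),np.round(ray("wrist",r["xy"],Z[n])[:2],4))
cv2.imwrite("pics/w1.png",cv2.resize(im[:,:,::-1],None,fx=1.5,fy=1.5))
shift([.586,-.013,.2],84.5)
E
python3 w.py
```

```text
disc_centre [240.  244.4] 0.67 [ 0.5584 -0.0833]
disc_centre [243.7 219.1] 0.17 [ 0.5659 -0.0551]
keeper [238.7 136.6] 0.56 [0.5715 0.0262]
post_a [214.8 272.3] 0.96 [ 0.5352 -0.0922]
bolt_head [288.3  68.2] 0.45 [0.6207 0.0824]
pos [ 0.5849 -0.0171  0.2008] rot [1.7995e+02 2.0000e-02 8.3920e+01] F [-0.7 -0.1  0.3] t 3.2833
shift [0.0042 0.0007 0.0008] turn -0.58
```

View pics/w1.png

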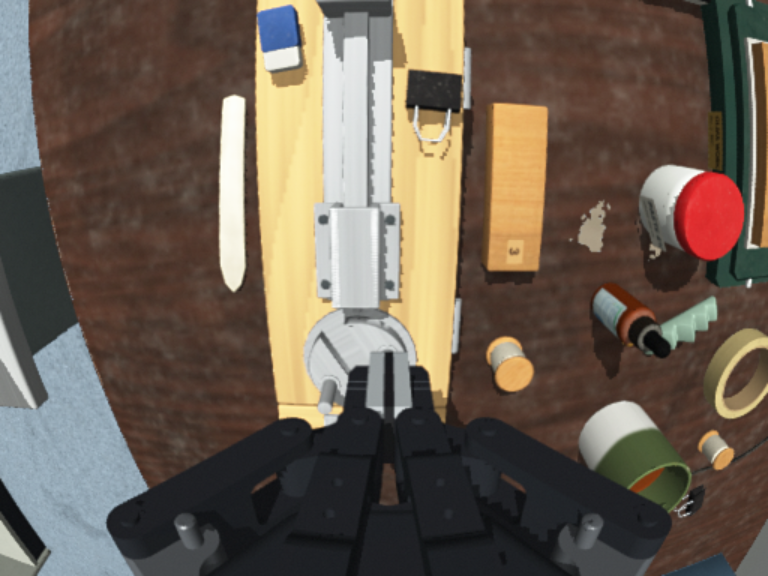

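The wrist view shows post_b at (328,392), the guide top's front edge at (332–378,307) and its rear edge at (331–381,207) in enlarged pixels. I'll work out the axis and disc centre from those.

```bash
python3 -c "
from h import *
f=ray('wrist',[355/1.5,307/1.5],.078);b=ray('wrist',[356/1.5,207/1.5],.078)
pl=ray('wrist',[358/1.5,30/1.5],.056);pb=ray('wrist',[325/1.5,60/1.5],.056);pc=ray('wrist',[391/1.5,60/1.5],.056)
print(f,b,pl,(pb+pc)/2,np.linalg.norm(f-b),np.linalg.norm(pb-pc))
u=f-(pb+pc)/2;u[2]=0;u/=np.linalg.norm(u);print(np.degrees(np.arctan2(u[1],u[0])),f+.048*u, b+.110*u)
c=np.array([.5585,-.082,0])
shift([.586,-.013,.2],84.5)"
```

```text
[ 0.56314157 -0.03310545  0.078     ] [0.57156265 0.02755707 0.078     ] [0.58319388 0.13327356 0.056     ] [0.58111198 0.11450185 0.056     ] 0.061244230109388065 0.03949738136301929
-96.94130101109886 [ 0.55734065 -0.08075363  0.078     ] [ 0.55826888 -0.08163668  0.078     ]
pos [ 0.5849 -0.0171  0.2008] rot [1.7995e+02 2.0000e-02 8.3920e+01] F [-0.7 -0.1  0.3] t 3.2833
shift [0.0042 0.0007 0.0008] turn -0.58
```

Request:
carry_out(
  series=[-0.016,0.001,0.01,0.4,-0.033,0.002,0.03,0.4,-0.033,0.002,0.06,0.4,-0.033,0.002,0.09,0.4,-0.033,0.002,0.107,0.4,-0.033,0.002,0.107,0.4],
)

```text
time_s: 3.78
tool_pos: [0.5812, -0.0502, 0.0898]
tcp_rot: [-179.7, 0.0, 83.5]
contact_force: [-2.3, 0.7, -0.2]
gripper_width: 0.003
finger_force: 0.0
```

```bash
python3 -c "
from h import *
shift([.5837,-.0502,.094],83.5)
u=np.array([-.113,-.9936,0]);v=np.array([.9936,-.113,0]);c=np.array([.558,-.0815,.094])
shift(c-.016*u+.022*v,83.5)"
```

```text
pos [ 0.5812 -0.0502  0.0898] rot [-1.797e+02  2.000e-02  8.355e+01] F [-2.3  0.7 -0.2] t 3.7833
shift [ 0.0002  0.0025 -0.0042] turn 0.05
pos [ 0.5812 -0.0502  0.0898] rot [-1.797e+02  2.000e-02  8.355e+01] F [-2.3  0.7 -0.2] t 3.7833
shift [-0.0178  0.0025 -0.0042] turn 0.05
```

Request:
carry_out(
  series=[-0.003,0.001,-0.003,0,-0.006,0.002,-0.003,0,-0.009,0.002,-0.003,0,-0.012,0.002,-0.003,0,-0.015,0.002,-0.003,0,-0.018,0.002,-0.003,0,-0.018,0.002,-0.003,0,-0.018,0.002,-0.003,0],
)

```text
time_s: 4.45
tool_pos: [0.5846, -0.0677, 0.0981]
tcp_rot: [179.8, -0.0, 83.6]
contact_force: [1.6, 1.3, 0.9]
gripper_width: 0.003
finger_force: 0.9
```

```bash
cat > c2.py <<'E'
from h import *
im={k:optics.camera(k) for k in ("top","scene")}
for k in im:
    for r in tip_of(k,"post_a")[:3]: print(k,np.round(r["xy"],1),round(r["p"],2),np.round(ray(k,r["xy"],.098)[:2],4))
a=cv2.resize(im["top"][165:225,270:350,::-1],None,fx=5,fy=5,interpolation=2)
b=cv2.resize(im["scene"][140:200,250:330,::-1],None,fx=5,fy=5,interpolation=2)
cv2.imwrite("pics/crop2.png",np.hstack([a,b]))
shift([.5837,-.0502,.094],83.5)
E
python3 c2.py
```

```text
top [305.5 184.2] 0.93 [ 0.5754 -0.082 ]
top [301.2 201.5] 0.61 [ 0.5374 -0.0722]
scene [272.7 153.7] 0.82 [ 0.5785 -0.0806]
pos [ 0.5836 -0.0675  0.0969] rot [1.7996e+02 1.0000e-02 8.3590e+01] F [-0.   2.   0.5] t 4.65
shift [ 0.0172 -0.0019  0.0029] turn 0.09
```

View pics/crop2.png

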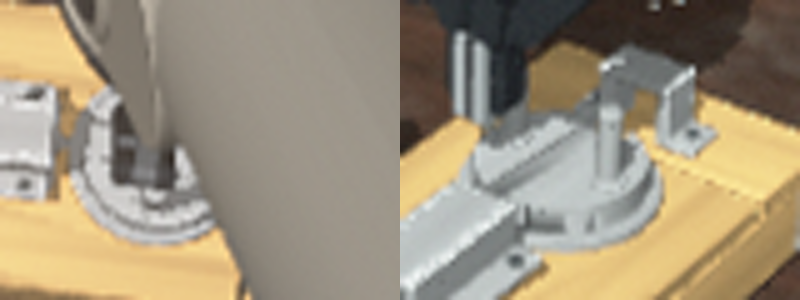

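The finger has turned the disc (post_b at about 292,162 in scene pixels) and the slot looks close to in line. I'll back off and check from the wrist.

Request:
carry_out(
  series=[0.01,0,0,0,0.012,0,-0.03,0,0.012,0,-0.07,0,0.04,0,-0.1,0,0.07,0,-0.105,0,0.085,0,-0.105,0,0.085,0,-0.105,0,0.085,0,-0.105,0],
)

```text
time_s: 5.32
tool_pos: [0.5926, 0.0185, 0.2013]
tcp_rot: [-180.0, 0.0, 83.7]
contact_force: [0.2, -0.6, -0.9]
gripper_width: 0.0
finger_force: 0.0
```

```bash
cat > w2.py <<'E'
from h import *
im=optics.camera("wrist")
for n in ("disc_centre","post_a","bolt_nose","bolt_head"):
    for r in tip_of("wrist",n)[:2]:
        print(n,np.round(r["xy"],1),round(r["p"],2),np.round(ray("wrist",r["xy"],Z[n])[:2],4))
cv2.imwrite("pics/w2.png",cv2.resize(im[160:310,150:350,::-1],None,fx=4,fy=4,interpolation=2))
u=np.array([-.113,-.9936,0]);v=np.array([.9936,-.113,0]);c=np.array([.558,-.0815,.18])
shift(c-.275*u,83.5)
E
python3 w2.py
```

```text
disc_centre [238.2 272.8] 0.78 [ 0.5585 -0.0857]
post_a [209.6 290.5] 0.97 [ 0.5328 -0.08  ]
bolt_nose [181.1  57. ] 0.43 [0.5372 0.1393]
bolt_head [230.5  28.2] 0.88 [0.585  0.1558]
pos [0.5927 0.0162 0.201 ] rot [-1.7996e+02  2.0000e-02  8.3520e+01] F [ 0.4 -0.5  0.1] t 5.5667
shift [ 0.174  -0.0234  0.0209] turn 0.02
```

View pics/w2.png

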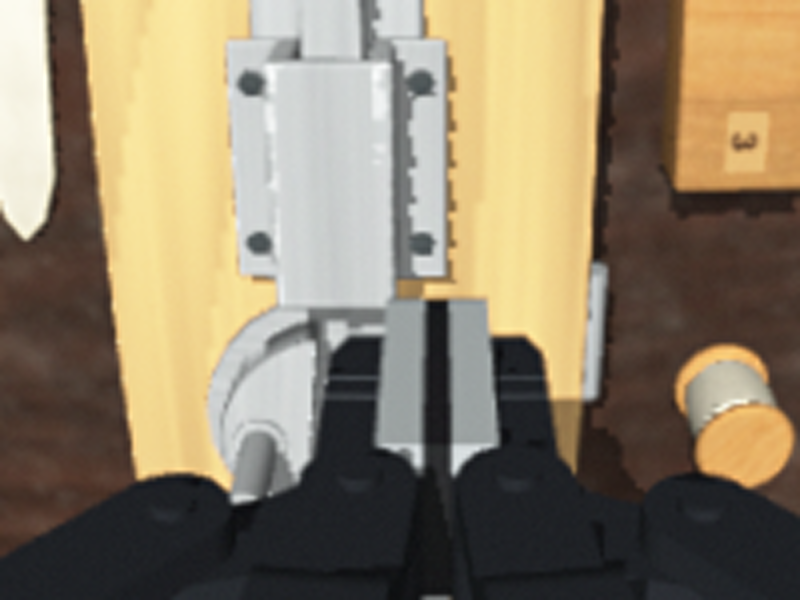

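Request:
carry_out(
  series=[0.035,-0.005,0,0,0.07,-0.01,0,0,0.105,-0.015,0,0,0.14,-0.02,0,0,0.174,-0.0235,0,0,0.174,-0.0235,0,0,0.174,-0.0235,0,0],
)

```text
time_s: 6.15
tool_pos: [0.5885, 0.1945, 0.2011]
tcp_rot: [-180.0, -0.0, 83.8]
contact_force: [-0.1, -1.4, 0.5]
gripper_width: 0.002
finger_force: 0.0
```

```bash
cat > c3.py <<'E'
from h import *
im={k:optics.camera(k) for k in ("top","scene")}
for k in im:
    for r in tip_of(k,"post_a")[:3]: print(k,np.round(r["xy"],1),round(r["p"],2),np.round(ray(k,r["xy"],.098)[:2],4))
    for r in tip_of(k,"bolt_head")[:2]: print(k,'head',np.round(r["xy"],1),round(r["p"],2),np.round(ray(k,r["xy"],.0745)[:2],4))
a=cv2.resize(im["top"][165:225,270:350,::-1],None,fx=5,fy=5,interpolation=2)
b=cv2.resize(im["scene"][140:200,250:330,::-1],None,fx=5,fy=5,interpolation=2)
cv2.imwrite("pics/crop3.png",np.hstack([a,b]))
u=np.array([-.113,-.9936,0]);c=np.array([.558,-.0815,.08])
shift(c-.275*u,83.5)
E
python3 c3.py
```

```text
top [300.5 203.8] 0.88 [ 0.5324 -0.0707]
top [304.5 184.2] 0.77 [ 0.5754 -0.0799]
scene [293.3 163.4] 0.97 [ 0.5295 -0.0706]
scene [275.7 154.4] 0.58 [ 0.5724 -0.0813]
scene [196.4 231.9] 0.46 [0.5681 0.1749]
scene head [195.9 231. ] 0.6 [0.5879 0.1527]
pos [0.5893 0.1912 0.2013] rot [1.800e+02 2.000e-02 8.348e+01] F [-0.5  0.4  0.5] t 6.45
shift [ 0.0005 -0.0003  0.1213] turn -0.02
```

View pics/crop3.png

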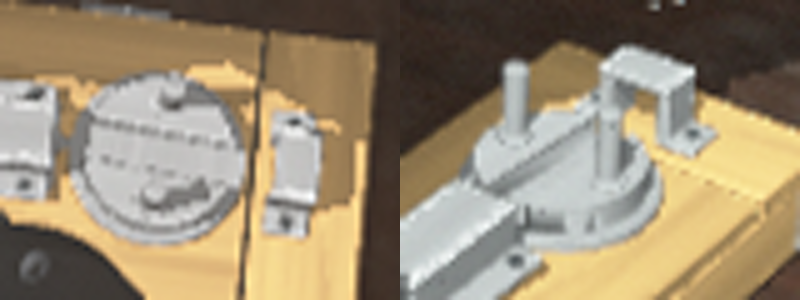

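The slot edges run at about 10° in the top crop against about 6° for the case, so the disc is roughly −0.1 rad off. That is within tolerance, and the tapered nose will centre it. Now I'll lower behind the head and push.

Request:
carry_out(
  series=[0.002,0,0.03,0,0.002,0,0.06,0,0.002,0,0.09,0,0.002,0,0.11,0,0.002,0,0.12,0,0.002,0,0.12,0,0.002,0,0.12,0],
)

```text
time_s: 7.03
tool_pos: [0.5895, 0.1945, 0.0819]
tcp_rot: [180.0, -0.0, 83.6]
contact_force: [0.4, 0.8, 0.2]
gripper_width: 0.001
finger_force: 0.0
```

Request:
carry_out(
  series=[-0.008,0,0,0,-0.016,0,0,0,-0.024,0,0,0,-0.032,0,0,0,-0.04,0,0,0,-0.048,0,0,0,-0.056,0,0,0,-0.064,0,0,0],
)

```text
time_s: 7.7
tool_pos: [0.582, 0.1304, 0.0815]
tcp_rot: [180.0, -0.0, 83.6]
contact_force: [0.1, 2.9, 3.0]
gripper_width: 0.0
finger_force: 1.7
```

```bash
cat > c4.py <<'E'
from h import *
u=np.array([-.113,-.9936,0]);c=np.array([.558,-.0815,.08])
im=optics.camera("scene");optics.camera("top")
for n in ("bolt_head","bolt_nose","post_a"):
  for k in ("scene","top"):
    for r in tip_of(k,n)[:2]:
        p=ray(k,r["xy"],Z[n]);print(k,n,round(r["p"],2),np.round(p[:2],4),"case x",round((p-c)@u,4))
p=env.sense()["tool_pos"];v=np.array([.9936,-.113,0]);print("tool case x,y",(p-c)@u,(p-c)@v)
shift(c-.133*u,83.5)
cv2.imwrite("pics/s4.png",cv2.resize(im[120:270,160:360,::-1],None,fx=4,fy=4,interpolation=2))
E
python3 c4.py
```

```text
scene bolt_head 0.75 [0.584  0.1168] case x -0.2
scene bolt_head 0.23 [0.5114 0.0112] case x -0.0868
scene bolt_nose 0.6 [ 0.5588 -0.0727] case x -0.0088
top bolt_nose 0.72 [ 0.5509 -0.0705] case x -0.0101
scene post_a 0.67 [ 0.585  -0.0877] case x 0.0031
scene post_a 0.57 [ 0.5306 -0.0703] case x -0.008
top post_a 0.61 [ 0.5318 -0.0704] case x -0.008
top post_a 0.53 [ 0.5769 -0.0801] case x -0.0035
tool case x,y -0.21420962948623196 -0.00028490734292604595
pos [0.5819 0.1314 0.0812] rot [-179.98    0.     83.63] F [ 1.1 -0.6 -0.9] t 8.1
shift [-0.0812  0.0001  0.0012] turn 0.13
```

View pics/s4.png

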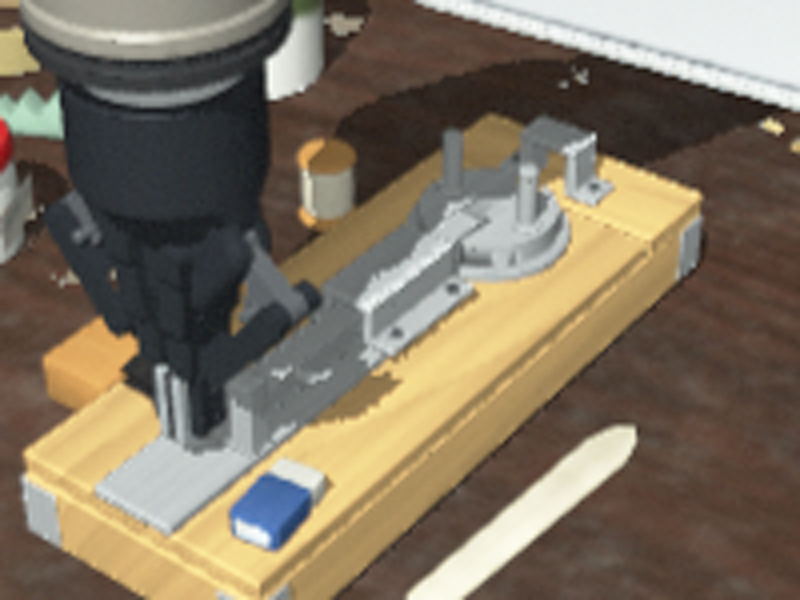

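The head is in contact (at 245,410) and the nose has entered the slot. Continue.

Request:
carry_out(
  series=[-0.009,0,0,0,-0.018,0,0,0,-0.027,0,0,0,-0.036,0,0,0,-0.045,0,0,0,-0.054,0,0,0,-0.063,0,0,0,-0.071,0,0,0],
)

```text
time_s: 8.77
tool_pos: [0.5741, 0.0594, 0.0814]
tcp_rot: [180.0, -0.0, 83.6]
contact_force: [0.8, 4.2, 1.3]
gripper_width: -0.003
finger_force: 1.8
```

Request:
carry_out(
  series=[-0.003,0,0,0,-0.006,0,0,0,-0.009,0,0,0,-0.011,0,0,0,-0.011,0,0,0],
)

```text
time_s: 9.18
tool_pos: [0.5734, 0.0532, 0.0816]
tcp_rot: [179.9, -0.3, 83.8]
contact_force: [3.5, 18.4, -3.5]
gripper_width: -0.0
finger_force: 9.6
```

```bash
sed -i 's/s4/s5/' c4.py; python3 c4.py
```

```text
scene bolt_head 0.65 [0.5786 0.0359] case x -0.119
top bolt_head 0.55 [ 0.5559 -0.1331] case x 0.0516
scene bolt_nose 0.88 [ 0.5475 -0.1406] case x 0.0599
scene post_a 0.9 [ 0.5851 -0.0863] case x 0.0017
scene post_a 0.74 [ 0.5336 -0.0674] case x -0.0113
tool case x,y -0.13562979781946724 3.34812785080928e-05
pos [0.5734 0.0533 0.0816] rot [179.93  -0.23  83.78] F [ 2.4 18.4 -3.5] t 9.5833
shift [-0.0026 -0.      0.0016] turn 0.28
```

View pics/s5.png

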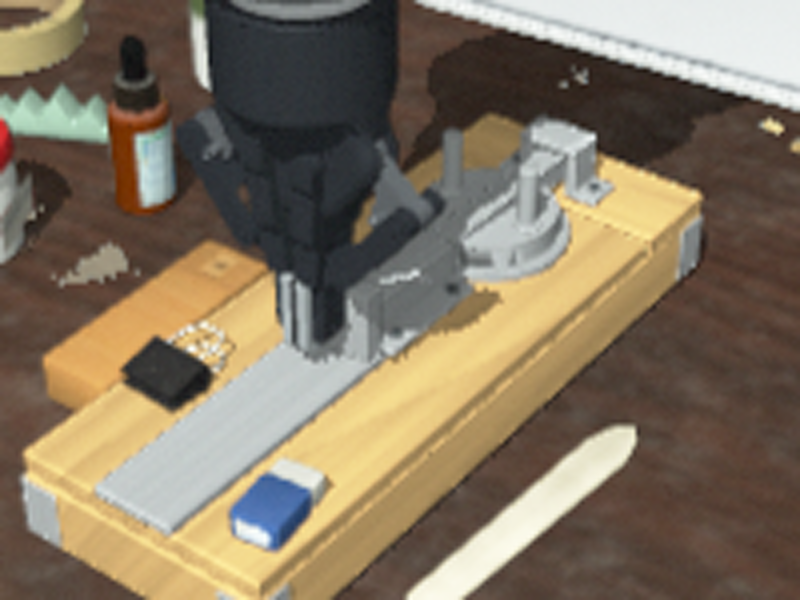

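The force rose to 18 N within 3 mm of the predicted home position. The head sits against the guide (365,330) and the bar runs through the disc and keeper. Retreat.

Request:
carry_out(
  series=[0.01,0,0,0,0.03,0,0,0,0.04,0,-0.03,0,0.04,0,-0.06,0,0.04,0,-0.1,0,0.04,0,-0.1,0,0.04,0,-0.1,0],
)

```text
time_s: 10.17
tool_pos: [0.5783, 0.0894, 0.1834]
tcp_rot: [179.8, -0.0, 83.6]
contact_force: [-0.1, 0.3, -0.6]
gripper_width: -0.001
finger_force: 0.0
```

```bash
sed -i 's/s5/s6/' c4.py; python3 c4.py
```

```text
scene bolt_head 0.85 [0.5721 0.0409] case x -0.1232
scene bolt_nose 0.92 [ 0.5542 -0.1571] case x 0.0755
scene bolt_nose 0.52 [0.5819 0.027 ] case x -0.1105
top bolt_nose 0.54 [ 0.5491 -0.1523] case x 0.0714
scene post_a 0.96 [ 0.532 -0.073] case x -0.0055
scene post_a 0.74 [ 0.5771 -0.0873] case x 0.0036
top post_a 0.55 [ 0.5798 -0.0858] case x 0.0018
tool case x,y -0.17181208024326414 -0.0003412276377764173
pos [0.5771 0.0892 0.1806] rot [-1.7993e+02  1.0000e-02  8.3600e+01] F [0.6 0.3 0.7] t 10.5667
shift [-0.0388  0.0004  0.1006] turn 0.1
```

View pics/s6.png

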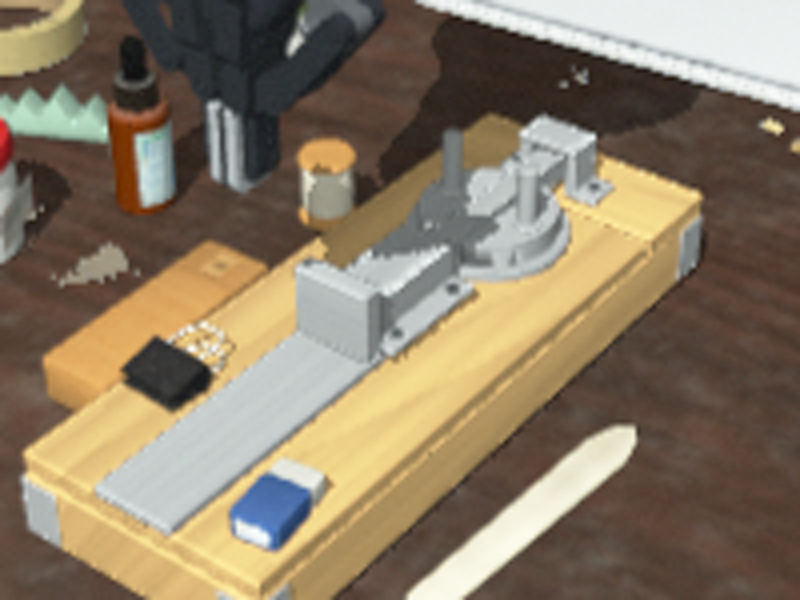

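The bolt is home: the head is against the guide (340,310), the nose is through the keeper at about x = 73 mm, and the arm is clear.

```bash
python3 -c "
from bench import env
print(env.sign_off())"
```

```text
the job is handed in; nothing more can be done
None
```

The book case is locked and the job is handed in: the disc is turned in line, the bolt is pushed home through the disc and keeper with its head against the guide, and the arm is clear; sign-off returned no verdict.

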